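# Fit the stage shaft through its two bushings

### The job

Lift the transit saddle off the shaft bracket, where it covers the upper bushing, hang it astride the horizontal steel rail and let go of it. Then draw the longest of the three knobbed shafts out of the rack and lower it point first through the upper and then the lower bushing of the bracket. Finish while still holding it upright in the gripper, spanning both bushings, with about 2 cm of its point showing below the lower one and its knob clear above the upper one (the shaft resting on nothing); leave everything else where it is.

Things in the scene. Friction and masses are not known exactly. Their poses are not given: they have to be found in the camera images.
- bracket: fixed bracket: base plate 150 x 90 x 12 mm and, one above the other, two black arms 30 mm wide reaching 90 mm along -x from a white column (74 to 96 mm along +x, 130 mm tall). Each arm has a brass-lined through bore of 16 mm on the bracket's own z axis: upper arm 114 to 130 mm, lower arm 52 to 68 mm above the table. Origin on the bore axis at table height; place and yaw vary
- upper_mouth (a point): centre of the upper bushing's top mouth, on the bore axis, 130 mm above the table
- lower_exit (a point): centre of the lower bushing's underside, on the bore axis, 52 mm above the table
- saddle: aluminium saddle, about 100 g: inverted U, roof 40 (x) x 44 (y) x 4 mm, two legs 5 mm thick down to 45 mm below it, 34 mm clear between them, channel along x. Its handle is a grey upright tab on the roof, 32 (x) x 10 (y) x 32 mm: pinch it across y from above. Origin: centre of the roof's underside (tab top at +36 mm). At the start astride the upper arm, origin at the upper mouth, x along the arm
- rail: fixed steel rail: level bar 22 mm in diameter along its y, between two posts 180 mm apart (the bar's end caps go 11 mm further), each on a 56 mm foot disc. Origin at table height under the bar's middle; its place and yaw vary
- rail_mid (a point): middle of the bar on its axis, 130 mm above the table (bar top at 141 mm), axes as the rail's
- shaft: the longest shaft: steel rod 12 mm in diameter, 120 mm from point to knob, its last 15 mm tapering to a 4 mm flat point; black round knob on top, 26 mm in diameter, 24 mm high; about 120 g. Origin at the point, z towards the knob. At the start upright in one of the rack's three holes, point 10 mm above the table, knob from 130 to 154 mm above it
- shaft_neck (a point): on the shaft's axis at the knob's underside, 120 mm from the point
- rack: fixed black block 60 (x) x 170 (y) x 55 mm with three upright holes, 14 mm wide and 45 mm deep, in a row along its y at -55, 0 and +55 mm; origin at table height under its centre; its place and yaw vary
- spare_a: a shorter shaft like the first, 80 mm from point to knob (knob from 90 to 114 mm above the table), standing in another hole of the rack; origin at its point; not to be taken
- spare_b: the shortest shaft, 65 mm from point to knob (knob from 75 to 99 mm above the table), in the third hole; origin at its point; not to be taken
- objective: brass objective lens, 28 mm in diameter, 48 mm high, standing loose; origin under its centre; a bystander
- dish: clear shallow dish, 60 mm across, 14 mm high, loose; origin under its centre; a bystander
- driver: screwdriver, 150 mm, black handle, lying loose; a bystander
- dropper: small amber dropper bottle, 32 mm in diameter, 60 mm high, loose; origin under its centre; a bystander
- slide_box: white slide box, 85 x 60 x 35 mm, loose; origin under its centre; a bystander
- jar: small white jar with a black cap, 44 mm in diameter, 50 mm high, loose; origin under its centre; a bystander
Mind the look-alikes: they are no part of the job. Leave any red look-alike of the shaft alone. What is shaped like the saddle but blue is not meant.

How it is judged (in metres and radians):
On the way, in this order (a step that is already met when the one before it is completed fails the run):
1. the saddle hangs astride the rail, let go (z of saddle in the frame of rail_mid between 0.003 and 0.018 m and x of saddle in the frame of rail_mid between -0.013 and 0.013 m and y of saddle in the frame of rail_mid between -0.085 and 0.085 m and angle between the x axis of saddle and the y axis of rail, either way round below 0.35 rad and angle between saddle's own z axis and vertical below 0.6 rad and contact force between saddle and rail above 0.2 N and contact force between the fingers and saddle below 0.05 N and linear speed of saddle below 0.03 m/s), for 0.3 s.
2. the shaft's point is through the upper bushing and not yet in the lower one (z of shaft in the frame of upper_mouth between -0.062 and -0.016 m and horizontal distance between shaft and upper_mouth below 0.012 m and horizontal distance between shaft_neck and upper_mouth below 0.02 m), for 0.05 s.
At the end, for the whole second after the job is handed in: The longest shaft, gripped (over 1 N) and still, upright within 0.1 rad, passes both bushings: point 4 to 36 mm below the lower one, knob 4 mm or more above the upper. The saddle hangs still and released on the bar between its posts, along it within 0.35 rad, tilted under 0.6 rad (all of step 1 and z of shaft in the frame of lower_exit between -0.036 and -0.004 m and z of shaft_neck in the frame of upper_mouth above 0.004 m and horizontal distance between shaft and lower_exit below 0.006 m and horizontal distance between shaft_neck and upper_mouth below 0.008 m and angle between shaft's own z axis and vertical below 0.1 rad and contact force between the fingers and shaft above 1 N and linear speed of shaft below 0.02 m/s); the arm keeps its last pose, push and grip.
It fails at once if a bystander was moved by more than 4 cm, or a spare shaft by more than 3 cm (distance of any of objective, dish, driver, dropper, slide_box, jar from where it was at the start of the episode above 0.04 m or distance of any of spare_a, spare_b from where it was at the start of the episode above 0.03 m).
It also fails if it takes over 66 s, if anything falls off the work surface, if the arm or the gripper's body presses on something with over 40 N, if the wrist force passes 120 N, or if a joint passes its speed limit or range.

### The arm

A 6-joint arm with a two-finger parallel gripper is mounted at the origin on the work surface. World frame = base frame: x ahead of the robot, y to its left, z up, the work surface at z = 0. Lengths are in mm, angles in rad, forces in N, time in s.
With the tool pointing down it reaches from about 300 to 825 mm from the base axis. Payload 5.4 kg.
Tool frame: the origin (TCP) lies midway between the tips of the shut fingers; the grasp point (between the pads) lies 19 mm behind it; z points along the fingers, y is the direction in which the jaws open and shut (so a half turn about z gives the same grasp; the last joint's range is limited). The gripper opens to 92 mm and grips with 3 to 60 N. Pads are 20 mm wide; open, the fingers measure 128 mm over their backs; the gripper's body (75 mm by 189 mm) begins 69 mm behind the grasp point.
Start: joints at [1.028, 0.158, 1.597, -0, 1.386, -0.21], TCP at [187.856, 543.43, 214.601] pointing down, gripper open.
Joint ranges: [-2.91, 2.91], [-0.94, 2.29], [0.18, 2.7], [-1.29, 4.43], [0.17, 2.64], [-3, 3]. Speed limits (rad/s): [2.57, 2.57, 3.14, 3.14, 3.14, 3.14].

### API

Orientations are given as [roll, pitch, yaw] about the fixed x, y, z axes, in that order (R = Rz(yaw) Ry(pitch) Rx(roll)).
In Python, from cell import manip gives the robot as it stands.
- The arm moves only by the tool carry_out, never from a script. Its argument "deltas" is a list of rows, each a list of 3 entries, a list of its own where there are three numbers: the shift along the tool's x, y, z in cm, then the turn, a rotation vector about the tool's x, y, z in degrees, then the gripper's target within -1 to 1 (shut at 1, half-way at 0, fully open at -1). A call has 1 to 5 rows; each row shifts and turns the commanded pose from where the row before left it, along the tool's axes as they then stand; what a row does not reach is not made up. A row lasts 1/8 s, in which the tool goes at most 62.5 mm and 10.7 degrees, less where a joint would pass 70% of its speed; a pose out of reach is approached as far as the arm can. A call is refused whole if a number of a shift passes 6.25 or a number of a turn 10.7, either way. A call with a gripper value outside its range is refused whole. The fingers move at their own pace and stop on an object; the grip force is fixed at half the most. Time passes only in rows, so rows that do not move let the fingers close. It gives the time, the measured TCP pose, the force and the opening at its end, in the units of the state.
- manip.sense(): the state, without advancing time (a new reading comes with each control period).
- manip.grab_frame(name): name is "scene" or "top" or "wrist"; returns a dict with "image" (400x640x3 uint8, blue, green, red), "range_z" (400x640 float32, mm along the optical axis (not along the pixel's ray), 0 where there is no reading), "camera_matrix" (3x3 intrinsics, pixels), "position" and "attitude" of the camera in the world; the wrist camera has in their place "mount" (4x4, takes a point from camera to tool coordinates, whose origin is the TCP and whose axes are the flange's). Camera axes: x right, y down, z forward; pixel columns grow to the right and rows downward; lengths in mm; the calibration is good to about 2 mm. A picture is of the moment at which its call begins: read the wrist's pose just before it.
- manip.finish_job(): hands the job in, once; it reports no verdict.
Trained networks look in the newest picture that a camera, given by its name, has taken for a name from the list of things; names that differ only in an ending like _2 or _b are one class to them, and where a whole thing is asked for, a point or a joint stands for the part that bears it (a point fixed in the world has none). Each returns a list of dicts, best first, with "confidence" (0 to 1); they miss things now and then, are a little off and sometimes report something else, mostly with a low value. They report only what shows in the picture. A call takes as long as a camera call. They do not tell look-alikes from the thing itself.
- manip.search_frame(label, camera): "bbox" ([left, top, right, bottom] in pixels, round what is visible of it).
- manip.landmark_of(label, camera): "centre" ([column, row] in pixels: a listed point, or the origin of a listed thing).
The state is a dict: "time": time; "joints": joint angles; "qd": joint speeds; "tau": joint torques, N m; "eef_pos": TCP position; "ee_rot": TCP orientation; "force": force on the tool from outside, world axes, zero at the start; "ft_torque": the same for the moment, N m; "finger_gap": finger opening in mm.
Only numpy, scipy, OpenCV 4.12 (cv2) and the standard library are available. Lean on these libraries where they do the work, as an engineer would, in place of code of your own. Each camera call takes 0.05 s, during which the arm holds its last target. There are 200 camera calls.

## Working session

There is one attempt and no reset: what is moved stays moved. The work goes in short steps, Python scripts to look and compute and a tool call to move; the robot and the scene stay as the last step left them, time stands still between calls to the robot, and variables do not carry over. Pictures are saved under pics/ and viewed, about 8 in all and at most 12, crops included, and the job is handed in when it is done.

Besides the shell and the picture viewer there is one more tool, called after ">>>" by a JSON object that holds its "api" and its "payload", one argument or row to a line. carry_out: Moves the arm, as the interface text tells. Its arguments: {"type":"object","properties":{"deltas":{"type":"array"}},"required":["deltas"]}

```bash
mkdir -p pics; ls; cat > h.py <<'E'
import numpy as np,cv2
from scipy.spatial.transform import Rotation as R
from cell import manip
def frame(n):
    s=manip.sense(); f=manip.grab_frame(n); K=np.array(f["camera_matrix"])
    if "mount" in f:
        T=np.eye(4);T[:3,:3]=R.from_euler('xyz',s["ee_rot"]).as_matrix();T[:3,3]=s["eef_pos"];T=T@np.array(f["mount"])
    else:
        T=np.eye(4);a=np.array(f["attitude"]);T[:3,:3]=a if a.shape==(3,3) else R.from_euler('xyz',a).as_matrix();T[:3,3]=f["position"]
    return f["image"],np.array(f["range_z"]),K,T
def cloud(Z,K,T):
    v,u=np.mgrid[:Z.shape[0],:Z.shape[1]]
    P=np.stack([(u-K[0,2])/K[0,0]*Z,(v-K[1,2])/K[1,1]*Z,Z],-1)@T[:3,:3].T+T[:3,3]
    P[Z<=0]=np.nan
    return P
def proj(p,K,T):
    q=T[:3,:3].T@(np.array(p)-T[:3,3]);q=K@q;return q[:2]/q[2]
E
python3 - <<'E'
from h import *
print(manip.sense())
for n in["scene","top"]:
    I,Z,K,T=frame(n); cv2.imwrite(f"pics/{n}0.png",I); np.savez(f"{n}0.npz",I=I,Z=Z,K=K,T=T)
    print(n,K.tolist(),T.round(3).tolist())
    P=cloud(Z,K,T)
    for l in["bracket","upper_mouth","saddle","rail","rail_mid","shaft","shaft_neck","rack","spare_a"]:
        for d in manip.landmark_of(l,n)[:4]:
            c=np.round(d["centre"]).astype(int); p=P[min(max(c[1],0),399),min(max(c[0],0),639)]
            print(n,l,round(d["confidence"],2),c,p.round(0))
E
```

```text
pics
{'time': 0.0, 'joints': array([ 1.02790827e+00,  1.59045017e-01,  1.59819916e+00,  1.01161248e-05,
        1.38618921e+00, -2.10155117e-01]), 'qd': array([-6.42295233e-04,  5.19688419e-04,  1.72619389e-03, -5.66786434e-05,
        1.66795546e-03, -1.88531139e-03]), 'tau': array([-1.49049381e-03, -3.85556316e+01, -3.22113740e+01,  7.01172114e-02,
        3.76239396e-02, -1.01155697e-04]), 'eef_pos': array([187.53502736, 542.91239445, 213.6377461 ]), 'ee_rot': array([-3.13979449e+00, -3.93720325e-04,  2.80885749e+00]), 'force': array([-0.41369674, -0.25530723,  0.68362178]), 'ft_torque': array([ 6.77804170e-03, -2.73028798e-02,  9.32360066e-05]), 'finger_gap': 91.93881117135594}
scene [[381.1203175982905, 0.0, 327.73087571389374], [0.0, 381.1203175982905, 199.69905565066364], [0.0, 0.0, 1.0]] [[0.847, 0.36, -0.391, 926.512], [0.531, -0.558, 0.637, -650.466], [0.012, -0.748, -0.664, 752.106], [0.0, 0.0, 0.0, 1.0]]
scene bracket 0.98 [336 232] [579. -38.  12.]
scene upper_mouth 0.62 [345 197] [592. -24. 132.]
scene upper_mouth 0.54 [366 171] [513. 260.  -1.]
scene upper_mouth 0.34 [
[... 1227 characters left out ...]
8. -274.   57.]
top rail 0.71 [237 213] [512. 264.  -1.]
top rail 0.69 [427 212] [ 511. -295.  143.]
top rail_mid 0.89 [224 209] [508. 267. 141.]
top rail_mid 0.4 [426 208] [ 521. -288.  157.]
top shaft 0.58 [331 189] [571. -30. 137.]
top shaft 0.5 [433 182] [ 623. -354.    1.]
top shaft 0.43 [411 249] [ 411. -278.   22.]
top shaft 0.39 [416 213] [ 517. -286.   56.]
top shaft_neck 0.56 [427 209] [ 518. -292.  154.]
top shaft_neck 0.46 [421 187] [ 586. -286.  115.]
top shaft_neck 0.45 [419 244] [ 423. -271.  146.]
top rack 0.92 [414 212] [ 520. -279.   58.]
top spare_a 0.58 [434 219] [ 501. -340.   54.]
top spare_a 0.42 [398 206] [ 538. -233.   53.]
top spare_a 0.32 [237 211] [518. 264.  -1.]
```

```bash
python3 - <<'E'
import cv2,numpy as np
a=cv2.imread("pics/scene0.png")[100:380,150:500];b=cv2.imread("pics/top0.png")[120:300,170:490]
cv2.imwrite("pics/a.png",cv2.resize(a,None,fx=2.1,fy=2.1,interpolation=2));cv2.imwrite("pics/b.png",cv2.resize(b,None,fx=2.5,fy=2.5,interpolation=2))
E
```

```text
(no output)
```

View pics/a.png

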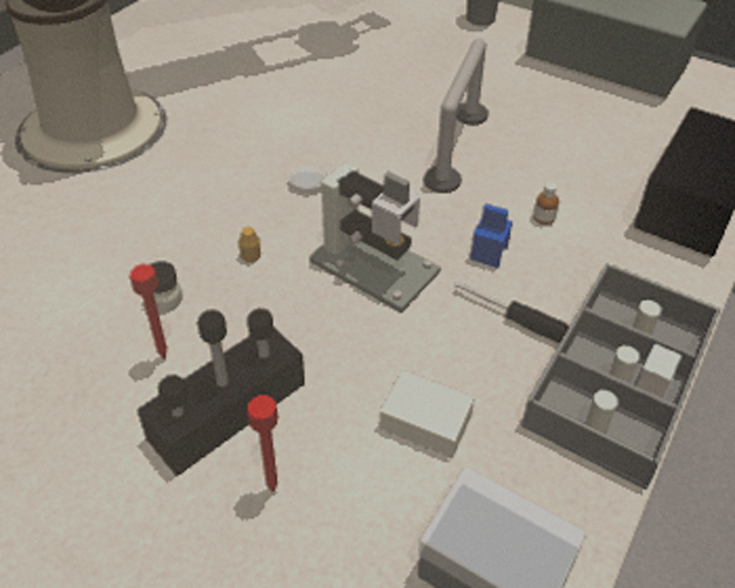

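View pics/b.png

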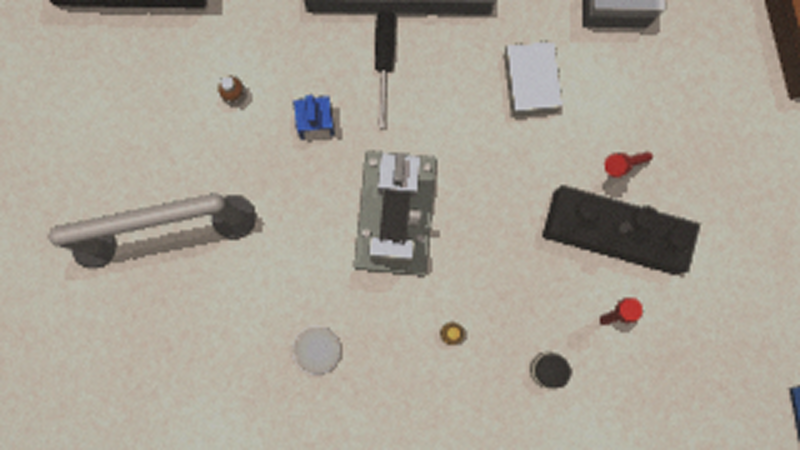

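The steel rail is at left in the top view (crop 55–215, 200–240). The saddle sits on the bracket at (400,170), with the blue look-alike at (313,117). The rack is at (620,230) with the longest shaft in the middle hole, and there are red look-alikes on either side of it. Next I measure these from depth.

```bash
cat > meas.py <<'E'
from h import *
def rect(q):
    r=cv2.minAreaRect(q[:,:2].astype(np.float32)); return np.round(r[0],1),np.round(r[1],1),round(r[2],1)
def run(P):
    P=P.reshape(-1,3);P=P[np.isfinite(P).all(1)]
    def box(c,r,z0,z1):
        m=(np.hypot(*(P[:,:2]-c).T)<r)&(P[:,2]>z0)&(P[:,2]<z1);return P[m]
    q=box((508,267),125,135,150)
    if len(q)>20:
        d=np.linalg.svd(q[:,:2]-q[:,:2].mean(0))[2][0];print("rail",len(q),rect(q),"top",np.percentile(q[:,2],95).round(1),"dir",np.degrees(np.arctan2(d[1],d[0])).round(1))
    for n,c,r,a,b in[("tab",(568,-22),40,152,175),("roof",(568,-22),45,131,140),("arm+col",(540,-30),75,122,140),("rack",(520,-282),110,50,60),("knobL",(518,-290),25,148,165),("knobA",(570,-275),35,95,122),("knobB",(470,-305),35,80,108),("base",(560,-25),100,8,16),("red1",(633,-357),30,100,170),("red2",(424,-285),30,100,170)]:
        q=box(c,r,a,b)
        if len(q)>5: print(n,len(q),rect(q),"med",np.median(q,0).round(1),"top",np.percentile(q[:,2],90).round(1))
E
python3 - <<'E'
from meas import *
for n in["top","scene"]:
    d=np.load(n+"0.npz");print(n);run(cloud(d["Z"],d["K"],d["T"]))
E
```

```text
top
rail 448 (array([513.6, 266.9]), array([ 21. , 194.9]), 12.9) top 142.8 dir -76.7
tab 43 (array([573.2, -25.1]), array([32.3,  8.2]), 1.0) med [574.3 -24.  165.1] top 167.2
roof 190 (array([558.3, -23.7]), array([43.7, 70.1]), 85.6) med [568.6 -22.2 133.5] top 136.1
arm+col 547 (array([535.1, -24.8]), array([ 52. , 116.7]), 84.2) med [529.7 -22.  130.7] top 134.5
rack 879 (array([ 522.4, -297.5]), array([165.8, 153. ]), 32.5) med [ 520.6 -289.    55. ] top 57.7
knobL 73 (array([ 524. , -296.4]), array([24.5, 22.4]), 89.6) med [ 523.9 -294.6  153.4] top 155.7
knobA 74 (array([ 576.6, -264.2]), array([29.5, 66.3]), 51.4) med [ 587.9 -271.2  116.4] top 120.6
base 609 (array([561., -24.]), array([ 89.7, 185.8]), 85.7) med [541.   -7.1  11.7] top 14.4
red2 90 (array([ 424.8, -278.9]), array([24.4, 24.2]), 2.0) med [ 423.6 -276.9  143.1] top 146.2
scene
rail 227 (array([514.7, 265.6]), array([ 19.5, 193.8]), 13.2) top 142.3 dir -76.7
tab 80 (array([574.9, -27.6]), array([10.5, 31.9]), 85.7) med [575.7 -30.1 163.1] top 166.6
roof 156 (array([561.5, -29.4]), array([72.6, 45. ]), 4.8) med [575.7 -33.3 134. ] top 136.6
arm+col 508 (array([535.5, -26.6]), array([ 54.2, 118.2]), 84.1) med [532.1 -31.6 130.3] top 134.9
rack 1559 (array([ 486.7, -286.8]), array([171.6, 143.4]), 75.0) med [ 530.1 -305.6   55.3] top 57.0
knobL 116 (array([ 526.3, -298. ]), array([24.5, 26. ]), 37.5) med [ 526.9 -298.4  154. ] top 155.6
knobA 52 (array([ 547.5, -252.1]), array([16.5,  4.4]), 46.3) med [ 547.9 -253.   106.4] top 114.6
base 980 (array([563. , -25.8]), array([ 91.7, 186.2]), 85.5) med [564.5 -38.3  12.2] top 14.2
red1 238 (array([ 625. , -346.7]), array([26.3, 26. ]), 35.8) med [ 628.  -349.8  143. ] top 145.5
red2 185 (array([ 417. , -282.5]), array([26.1, 23.7]), 39.5) med [ 420.9 -285.   139.2] top 144.8
```

```bash
cat > go.py <<'E'
import sys
from h import *
def plan(x,y,z,yaw,n,g):
    s=manip.sense();p=np.array(s["eef_pos"]);Rc=R.from_euler('xyz',s["ee_rot"])
    Rt=R.from_euler('xyz',[np.pi,0,np.radians(yaw)])
    rv=(Rc.inv()*Rt).as_rotvec()/n; d=(np.array([x,y,z])-p)/n; out=[];Q=Rc
    for i in range(n):
        out.append([(Q.inv().apply(d)/10).round(2).tolist(),np.degrees(rv).round(2).tolist(),g]); Q=Q*R.from_rotvec(rv)
    for i in range(0,n,5):print(out[i:i+5])
if __name__=="__main__":
    a=list(map(float,sys.argv[1:]));s=manip.sense()
    print(round(s["time"],2),s["eef_pos"].round(1),np.degrees(s["ee_rot"]).round(2),s["force"].round(1),round(s["finger_gap"],1))
    plan(*a[:4],int(a[4]),a[5])
E
python3 go.py 535 -24 300 175.7 12 -1; python3 -c "
from h import *;print(np.array(manip.grab_frame('wrist')['mount']).round(3).tolist())"
```

```text
1.0 [187.8 543.4 214.6] [180.     0.   160.93] [ 0.3 -0.3 -0.4] 92.1
[[[-4.28, -3.52, -0.71], [0.0, 0.0, -1.23], -1.0], [[-4.2, -3.62, -0.71], [0.0, 0.0, -1.23], -1.0], [[-4.12, -3.7, -0.71], [0.0, 0.0, -1.23], -1.0], [[-4.04, -3.79, -0.71], [0.0, 0.0, -1.23], -1.0], [[-3.96, -3.88, -0.71], [0.0, 0.0, -1.23], -1.0]]
[[[-3.88, -3.96, -0.71], [0.0, 0.0, -1.23], -1.0], [[-3.79, -4.04, -0.71], [0.0, 0.0, -1.23], -1.0], [[-3.7, -4.13, -0.71], [0.0, 0.0, -1.23], -1.0], [[-3.61, -4.2, -0.71], [0.0, 0.0, -1.23], -1.0], [[-3.52, -4.28, -0.71], [0.0, 0.0, -1.23], -1.0]]
[[[-3.43, -4.36, -0.71], [0.0, 0.0, -1.23], -1.0], [[-3.34, -4.43, -0.71], [0.0, 0.0, -1.23], -1.0]]
[[-0.0, -0.968, -0.25, 69.507], [1.0, -0.0, 0.0, -0.064], [-0.0, -0.25, 0.968, -170.41], [0.0, 0.0, 0.0, 1.0]]
```

>>> {"api": "carry_out", "payload": {
  "deltas": [
    [[-4.3, -3.5, -0.7], [0, 0, -1.23], -1],
    [[-4.2, -3.6, -0.7], [0, 0, -1.23], -1],
    [[-4.1, -3.7, -0.7], [0, 0, -1.23], -1],
    [[-4.0, -3.8, -0.7], [0, 0, -1.23], -1],
    [[-4.0, -3.9, -0.7], [0, 0, -1.23], -1]
  ]
}}

```text
time: 1.68
eef_pos: [333.1, 305.7, 250.1]
ee_rot: [3.141, 0.001, 2.917]
force: [0.7, 0.1, 0.7]
finger_gap: 91.9
```

>>> {"api": "carry_out", "payload": {
  "deltas": [
    [[-3.9, -4.0, -0.7], [0, 0, -1.23], -1],
    [[-3.8, -4.0, -0.7], [0, 0, -1.23], -1],
    [[-3.7, -4.1, -0.7], [0, 0, -1.23], -1],
    [[-3.6, -4.2, -0.7], [0, 0, -1.23], -1],
    [[-3.5, -4.3, -0.7], [0, 0, -1.23], -1]
  ]
}}

```text
time: 2.3
eef_pos: [477.8, 69.1, 285.1]
ee_rot: [3.141, 0.001, 3.024]
force: [1.3, -0.1, 0.1]
finger_gap: 91.9
```

>>> {"api": "carry_out", "payload": {
  "deltas": [
    [[-3.4, -4.4, -0.7], [0, 0, -1.23], -1],
    [[-3.3, -4.4, -0.7], [0, 0, -1.23], -1],
    [[0, 0, 0], [0, 0, 0], -1],
    [[0, 0, 0], [0, 0, 0], -1],
    [[0, 0, 0], [0, 0, 0], -1]
  ]
}}

```text
time: 2.92
eef_pos: [533.7, -22.5, 298.6]
ee_rot: [3.141, -0.0, 3.068]
force: [0.2, 0.7, -0.3]
finger_gap: 91.5
```

```bash
python3 - <<'E'
from meas import *
I,Z,K,T=frame("wrist");cv2.imwrite("pics/w1.png",I);np.savez("w1.npz",I=I,Z=Z,K=K,T=T);run(cloud(Z,K,T))
for l in("upper_mouth","saddle","lower_exit","bracket"):print(l,manip.landmark_of(l,"wrist")[:2])
E
python3 go.py 574 -26 190 175.7 4 -1
```

```text
rail 2565 (array([516.1, 259.2]), array([ 20.8, 178.7]), 13.2) top 142.0 dir 103.2
tab 261 (array([573.2, -23.6]), array([ 9.3, 31.8]), 85.7) med [570.9 -23.5 166. ] top 167.1
roof 952 (array([557.8, -22. ]), array([43.1, 69.2]), 85.3) med [568.1 -21.1 134.2] top 135.2
arm+col 2791 (array([535. , -23.2]), array([ 52.5, 115.5]), 83.6) med [527.3 -20.1 130.7] top 134.7
rack 3023 (array([ 512. , -291.5]), array([171.3,  87.6]), 75.2) med [ 517.1 -295.    55.3] top 56.4
knobL 454 (array([ 523.5, -296.6]), array([25.2, 25.4]), 64.7) med [ 522.9 -295.1  154. ] top 154.9
knobA 6 (array([ 546.7, -249.9]), array([6.9, 0.5]), 30.0) med [ 547.  -249.7  113.8] top 114.3
base 1963 (array([561.9, -22.3]), array([ 90.1, 185.5]), 85.6) med [533.6  -4.1  12.3] top 13.5
upper_mouth [{'centre': [379.2, 58.3], 'confidence': 0.53}]
saddle [{'centre': [322.6, 215.3], 'confidence': 0.76}, {'centre': [390.7, 242.4], 'confidence': 0.62}]
lower_exit [{'centre': [322.8, 198.7], 'confidence': 0.77}]
bracket [{'centre': [321.2, 189.4], 'confidence': 0.75}, {'centre': [565.5, 151.2], 'confidence': 0.65}]
3.17 [534.1 -23.2 298.7] [-1.8000e+02  1.0000e-02  1.7575e+02] [-0.   0.5 -0.5] 92.0
[[[-1.0, 0.0, 2.72], [-0.0, 0.0, 0.01], -1.0], [[-1.0, 0.0, 2.72], [-0.0, 0.0, 0.01], -1.0], [[-1.0, 0.0, 2.72], [-0.0, 0.0, 0.01], -1.0], [[-1.0, 0.0, 2.72], [-0.0, 0.0, 0.01], -1.0]]
```

View pics/w1.png

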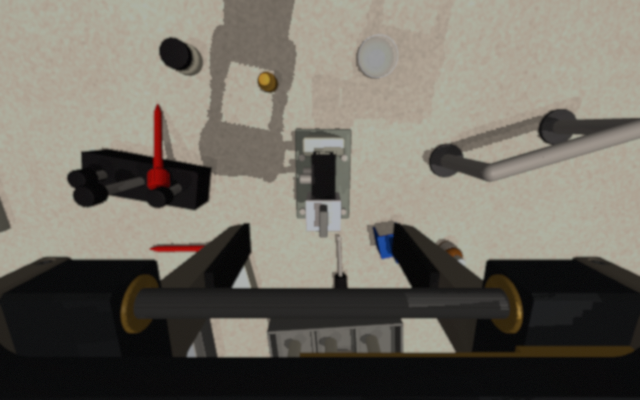

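The wrist view shows the saddle tab at (323,220), centred between the jaws, the bracket arm behind it and the blue copy clear at (385,240). I'll descend on the tab at (573,−23.6).

>>> {"api": "carry_out", "payload": {
  "deltas": [
    [[-1.3, -0.25, 2.7], [0, 0, 0], -0.3],
    [[-1.3, 0, 2.7], [0, 0, 0], -0.3],
    [[-1.28, 0, 2.7], [0, 0, 0], -0.3],
    [[0, 0, 2.5], [0, 0, 0], -0.3],
    [[0, 0, 0], [0, 0, 0], -0.3]
  ]
}}

```text
time: 3.8
eef_pos: [571.2, -28.6, 190.4]
ee_rot: [3.141, -0.005, 3.067]
force: [-0.3, 0.6, 0.4]
finger_gap: 60.0
```

```bash
python3 go.py 573.2 -23.6 139.5 175.7 3 -0.3; python3 - <<'E'
from h import *
d=np.load("w1.npz");P=cloud(d["Z"],d["K"],d["T"]).reshape(-1,3);P=P[np.isfinite(P).all(1)]
# rack top plane, long shaft knob only, rail
q=P[(abs(P[:,2]-55)<2.5)&(P[:,1]<-190)&(P[:,1]>-400)&(P[:,0]>430)&(P[:,0]<600)];r=cv2.minAreaRect(q[:,:2].astype(np.float32));print("rack",r)
q=P[(abs(P[:,2]-154)<2)&(np.hypot(P[:,0]-523,P[:,1]+296)<20)];print("knob",cv2.minEnclosingCircle(q[:,:2].astype(np.float32)))
E
```

```text
3.8 [571.2 -28.6 190.4] [179.95  -0.28 175.71] [-0.3  0.6  0.4] 60.0
[[[-0.06, 0.17, 1.69], [0.02, -0.09, 0.0], -0.3], [[-0.06, 0.17, 1.69], [0.02, -0.09, 0.0], -0.3], [[-0.06, 0.17, 1.69], [0.02, -0.09, 0.0], -0.3]]
rack ((513.3812866210938, -291.8844299316406), (171.2965545654297, 84.62805938720703), 75.19799041748047)
knob ((523.989990234375, -297.29168701171875), 13.351683616638184)
```

>>> {"api": "carry_out", "payload": {
  "deltas": [
    [[-0.1, 0.5, 1.0], [0, 0, 0], -0.3],
    [[0, 0, 2.0], [0, 0, 0], -0.3],
    [[0, 0, 2.0], [0, 0, 0], -0.3],
    [[0, 0, 0], [0, 0, 0], 1],
    [[0, 0, 0], [0, 0, 0], 1]
  ]
}}

```text
time: 4.42
eef_pos: [575.0, -24.4, 144.0]
ee_rot: [-3.141, 0.002, 3.067]
force: [0.4, 0.9, 0.3]
finger_gap: 42.1
```

>>> {"api": "carry_out", "payload": {
  "deltas": [
    [[0, 0, 0], [0, 0, 0], 1],
    [[0, 0, 0], [0, 0, 0], 1],
    [[0, 0, 0], [0, 0, 0], 1],
    [[0, 0, 0], [0, 0, 0], 1]
  ]
}}

```text
time: 4.92
eef_pos: [574.3, -24.3, 142.9]
ee_rot: [-3.142, 0.0, 3.066]
force: [-0.4, 0.6, 1.2]
finger_gap: 9.4
```

>>> {"api": "carry_out", "payload": {
  "deltas": [
    [[0, 0, -1.5], [0, 0, 0], 1],
    [[0, 0, -2.5], [0, 0, 0], 1],
    [[0, 0, -3], [0, 0, 0], 1],
    [[0, 0, -3], [0, 0, 0], 1],
    [[0, 0, -1.5], [0, 0, 0], 1]
  ]
}}

```text
time: 5.55
eef_pos: [574.9, -24.5, 260.3]
ee_rot: [-3.141, 0.003, 3.066]
force: [-0.1, 0.4, -1.3]
finger_gap: 9.9
```

```bash
python3 go.py 514.4 266.2 258 103.2 15 1
```

```text
5.55 [574.9 -24.5 260.3] [-179.96    0.19  175.69] [-0.1  0.4 -1.3] 9.9
[[[0.55, 1.9, 0.01], [0.01, 0.01, 4.83], 1.0], [[0.71, 1.85, 0.01], [0.01, 0.01, 4.83], 1.0], [[0.86, 1.78, 0.01], [0.01, 0.01, 4.83], 1.0], [[1.01, 1.7, 0.01], [0.01, 0.01, 4.83], 1.0], [[1.15, 1.61, 0.01], [0.01, 0.01, 4.83], 1.0]]
[[[1.28, 1.51, 0.01], [0.01, 0.01, 4.83], 1.0], [[1.4, 1.4, 0.01], [0.01, 0.01, 4.83], 1.0], [[1.51, 1.28, 0.01], [0.01, 0.01, 4.83], 1.0], [[1.62, 1.14, 0.01], [0.01, 0.01, 4.83], 1.0], [[1.71, 1.0, 0.01], [0.01, 0.01, 4.83], 1.0]]
[[[1.79, 0.86, 0.01], [0.01, 0.01, 4.83], 1.0], [[1.85, 0.7, 0.01], [0.01, 0.01, 4.83], 1.0], [[1.9, 0.54, 0.01], [0.01, 0.01, 4.83], 1.0], [[1.94, 0.38, 0.01], [0.01, 0.01, 4.83], 1.0], [[1.97, 0.22, 0.01], [0.01, 0.01, 4.83], 1.0]]
```

>>> {"api": "carry_out", "payload": {
  "deltas": [
    [[0.55, 1.9, 0], [0, 0, 4.83], 1],
    [[0.7, 1.85, 0], [0, 0, 4.83], 1],
    [[0.85, 1.8, 0], [0, 0, 4.83], 1],
    [[1.0, 1.7, 0], [0, 0, 4.83], 1],
    [[1.15, 1.6, 0], [0, 0, 4.83], 1]
  ]
}}

```text
time: 6.18
eef_pos: [553.6, 73.1, 257.2]
ee_rot: [-3.141, -0.001, 2.642]
force: [0.6, 0.8, -0.7]
finger_gap: 9.6
```

>>> {"api": "carry_out", "payload": {
  "deltas": [
    [[1.3, 1.5, 0], [0, 0, 4.83], 1],
    [[1.4, 1.4, 0], [0, 0, 4.83], 1],
    [[1.5, 1.3, 0], [0, 0, 4.83], 1],
    [[1.6, 1.15, 0], [0, 0, 4.83], 1],
    [[1.7, 1.0, 0], [0, 0, 4.83], 1]
  ]
}}

```text
time: 6.8
eef_pos: [533.6, 170.0, 257.2]
ee_rot: [-3.141, -0.001, 2.221]
force: [-0.1, 0.3, -0.4]
finger_gap: 9.7
```

>>> {"api": "carry_out", "payload": {
  "deltas": [
    [[1.8, 0.85, 0], [0, 0, 4.83], 1],
    [[1.85, 0.7, 0], [0, 0, 4.83], 1],
    [[1.9, 0.55, 0], [0, 0, 4.83], 1],
    [[1.95, 0.4, 0], [0, 0, 4.83], 1],
    [[1.95, 0.2, 0], [0, 0, 4.83], 1]
  ]
}}

```text
time: 7.42
eef_pos: [513.4, 266.8, 257.2]
ee_rot: [-3.14, 0.0, 1.799]
force: [-0.7, -0.4, -0.6]
finger_gap: 9.6
```

>>> {"api": "carry_out", "payload": {
  "deltas": [
    [[0, 0, 0], [0, 0, 0], 1],
    [[0, 0, 0], [0, 0, 0], 1],
    [[0, 0, 0], [0, 0, 0], 1]
  ]
}}

```text
time: 7.8
eef_pos: [514.0, 265.5, 257.5]
ee_rot: [-3.141, 0.0, 1.802]
force: [-0.4, 0.6, -1.5]
finger_gap: 10.0
```

```bash
python3 go.py 514.4 266.2 210 103.2 3 1; python3 - <<'E'
from meas import *
I,Z,K,T=frame("wrist");P=cloud(Z,K,T).reshape(-1,3);P=P[np.isfinite(P).all(1)]
cv2.imwrite("pics/w2.png",I)
q=P[(np.hypot(P[:,0]-514,P[:,1]-266)<125)&(P[:,2]>136)&(P[:,2]<146)]
c=q[:,:2].mean(0);d=np.linalg.svd(q[:,:2]-c)[2][0];e=np.array([np.cos(np.radians(13.2)),np.sin(np.radians(13.2))])
f=np.array([-e[1],e[0]]);print(len(q),c,np.degrees(np.arctan2(d[1],d[0])),"perp ext",np.percentile((q[:,:2]-[514.4,266.2])@e,[2,50,98]),"along",np.percentile((q[:,:2]-[514.4,266.2])@f,[0,100]))
q=P[(np.hypot(P[:,0]-514,P[:,1]-266)<60)&(P[:,2]>230)&(P[:,2]<256)]
print("roof",rect(q),np.median(q,0))
E
```

```text
7.8 [514.  265.5 257.5] [-1.7998e+02  2.0000e-02  1.0324e+02] [-0.4  0.6 -1.5] 10.0
[[[0.02, 0.02, 1.58], [-0.01, 0.01, 0.01], 1.0], [[0.02, 0.02, 1.58], [-0.01, 0.01, 0.01], 1.0], [[0.02, 0.02, 1.58], [-0.01, 0.01, 0.01], 1.0]]
1990 [503.59900451 313.89799755] -76.88562296201525 perp ext [-8.69053764  0.48406367  9.45721419] along [ -8.06420848 102.69675909]
roof (array([512.1, 275.5]), array([44.2, 22.8]), 13.2) [510.2113634  280.32114493 248.8510087 ]
```

View pics/w2.png

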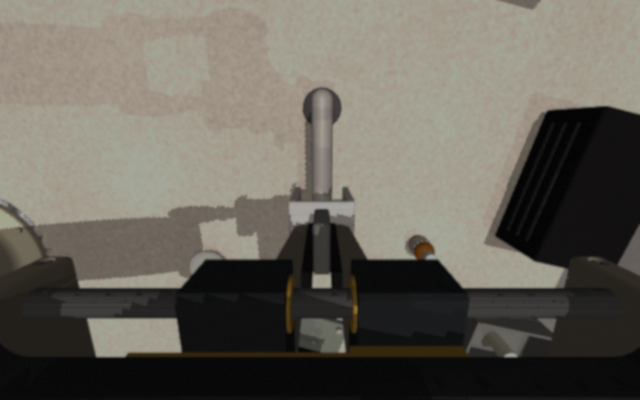

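The saddle, at (322,212), is squarely above and parallel to the bar, which runs up to (322,100). The offset is under 1 mm. Lowering.

>>> {"api": "carry_out", "payload": {
  "deltas": [
    [[0, 0.05, 3], [0, 0, 0], 1],
    [[0, 0, 3], [0, 0, 0], 1],
    [[0, 0, 2.5], [0, 0, 0], 1],
    [[0, 0, 1.2], [0, 0, 0], 1],
    [[0, 0, 0.5], [0, 0, 0], 1]
  ]
}}

```text
time: 8.48
eef_pos: [514.4, 266.1, 155.4]
ee_rot: [-3.141, 0.0, 1.802]
force: [0.2, -0.7, -1.0]
finger_gap: 9.7
```

>>> {"api": "carry_out", "payload": {
  "deltas": [
    [[0, 0, 0], [0, 0, 0], 1],
    [[0, 0, 0], [0, 0, 0], 1],
    [[0, 0, 0], [0, 0, 0], 0.6],
    [[0, 0, 0], [0, 0, 0], 0.4],
    [[0, 0, 0], [0, 0, 0], 0.2]
  ]
}}

```text
time: 9.1
eef_pos: [514.5, 266.5, 155.9]
ee_rot: [3.141, -0.0, 1.802]
force: [1.1, -0.7, 1.0]
finger_gap: 35.3
```

>>> {"api": "carry_out", "payload": {
  "deltas": [
    [[0, 0, 0], [0, 0, 0], 0.2],
    [[0, 0, 0], [0, 0, 0], 0.2],
    [[0, 0, 0], [0, 0, 0], 0.2],
    [[0, 0, 0], [0, 0, 0], 0.2],
    [[0, 0, -1], [0, 0, 0], 0.2]
  ]
}}

```text
time: 9.72
eef_pos: [513.7, 266.2, 165.1]
ee_rot: [-3.14, 0.0, 1.802]
force: [0.5, 0.0, 0.2]
finger_gap: 36.5
```

>>> {"api": "carry_out", "payload": {
  "deltas": [
    [[0, 0, -2], [0, 0, 0], 0.2],
    [[0, 0, -3], [0, 0, 0], 0],
    [[0, 0, -4], [0, 0, 0], 0],
    [[0, 0, -4], [0, 0, 0], 0],
    [[0, 0, 0], [0, 0, 0], 0]
  ]
}}

```text
time: 10.35
eef_pos: [516.3, 267.0, 300.6]
ee_rot: [3.133, -0.0, 1.802]
force: [-0.0, 0.9, -0.1]
finger_gap: 45.4
```

```bash
python3 go.py 400 0 300 75 16 0; python3 - <<'E'
from meas import *
I,Z,K,T=frame("wrist");P=cloud(Z,K,T).reshape(-1,3);P=P[np.isfinite(P).all(1)]
cv2.imwrite("pics/w3.png",I)
for a,b in((141,150),(170,180)):
  q=P[(np.hypot(P[:,0]-514,P[:,1]-266)<40)&(P[:,2]>a)&(P[:,2]<b)]
  if len(q)>4:print(rect(q),np.median(q,0))
E
```

```text
10.35 [516.3 267.  300.6] [ 1.7950e+02 -2.0000e-02  1.0325e+02] [-0.   0.9 -0.1] 45.4
[[[-1.46, -1.09, -0.01], [0.03, -0.01, 1.77], 0.0], [[-1.49, -1.04, -0.01], [0.03, -0.01, 1.77], 0.0], [[-1.52, -1.0, -0.0], [0.03, -0.01, 1.77], 0.0], [[-1.55, -0.95, -0.0], [0.03, -0.01, 1.77], 0.0], [[-1.58, -0.9, -0.0], [0.03, -0.01, 1.77], 0.0]]
[[[-1.61, -0.85, -0.0], [0.03, -0.01, 1.77], 0.0], [[-1.63, -0.8, -0.0], [0.03, -0.01, 1.77], 0.0], [[-1.66, -0.75, -0.0], [0.03, -0.01, 1.77], 0.0], [[-1.68, -0.7, -0.0], [0.03, -0.01, 1.77], 0.0], [[-1.7, -0.65, 0.0], [0.03, -0.01, 1.77], 0.0]]
[[[-1.72, -0.6, 0.0], [0.03, -0.01, 1.77], 0.0], [[-1.74, -0.54, 0.0], [0.03, -0.01, 1.77], 0.0], [[-1.75, -0.49, 0.0], [0.03, -0.01, 1.77], 0.0], [[-1.77, -0.44, 0.0], [0.03, -0.01, 1.77], 0.0], [[-1.78, -0.38, 0.0], [0.03, -0.01, 1.77], 0.0]]
[[[-1.79, -0.33, 0.0], [0.03, -0.01, 1.77], 0.0]]
(array([515.9, 266.3]), array([43.6, 79.4]), 12.4) [510.80185406 269.51830149 145.09807923]
(array([517.1, 268.9]), array([ 8.7, 30.8]), 13.1) [516.90674867 269.1714214  177.03677756]
```

View pics/w3.png

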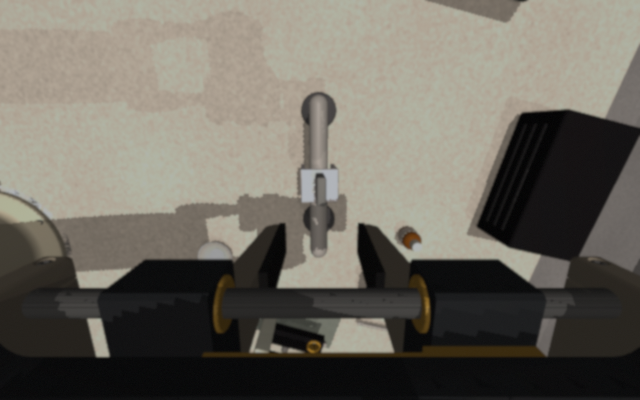

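The saddle hangs level at (320,183), with its tab top at 177 mm as expected (141 + 36). Next I bring the camera over the long shaft.

```bash
python3 go.py 534 -258 300 75.2 15 0
```

```text
10.4 [515.2 266.7 297.8] [ 1.7976e+02 -1.0000e-02  1.0324e+02] [-0.5  0.1 -0.4] 46.0
[[[-3.43, -0.68, -0.02], [0.02, -0.0, 1.87], 0.0], [[-3.45, -0.57, -0.02], [0.02, -0.0, 1.87], 0.0], [[-3.47, -0.45, -0.02], [0.02, -0.0, 1.87], 0.0], [[-3.48, -0.34, -0.02], [0.02, -0.0, 1.87], 0.0], [[-3.49, -0.23, -0.02], [0.02, -0.0, 1.87], 0.0]]
[[[-3.5, -0.11, -0.02], [0.02, -0.0, 1.87], 0.0], [[-3.5, 0.0, -0.02], [0.02, -0.0, 1.87], 0.0], [[-3.5, 0.12, -0.02], [0.02, -0.0, 1.87], 0.0], [[-3.49, 0.23, -0.02], [0.02, -0.0, 1.87], 0.0], [[-3.48, 0.34, -0.02], [0.02, -0.0, 1.87], 0.0]]
[[[-3.47, 0.46, -0.02], [0.02, -0.0, 1.87], 0.0], [[-3.45, 0.57, -0.01], [0.02, -0.0, 1.87], 0.0], [[-3.43, 0.68, -0.01], [0.02, -0.0, 1.87], 0.0], [[-3.41, 0.79, -0.01], [0.02, -0.0, 1.87], 0.0], [[-3.38, 0.9, -0.01], [0.02, -0.0, 1.87], 0.0]]
```

>>> {"api": "carry_out", "payload": {
  "deltas": [
    [[-3.45, -0.7, 0], [0, 0, 1.87], 0],
    [[-3.45, -0.55, 0], [0, 0, 1.87], 0],
    [[-3.45, -0.45, 0], [0, 0, 1.87], 0],
    [[-3.5, -0.35, 0], [0, 0, 1.87], 0],
    [[-3.5, -0.25, 0], [0, 0, 1.87], 0]
  ]
}}

```text
time: 11.02
eef_pos: [519.4, 90.2, 293.8]
ee_rot: [-3.139, -0.0, 1.638]
force: [0.0, -1.0, -0.7]
finger_gap: 45.9
```

>>> {"api": "carry_out", "payload": {
  "deltas": [
    [[-3.5, -0.1, 0], [0, 0, 1.87], 0],
    [[-3.5, 0, 0], [0, 0, 1.87], 0],
    [[-3.5, 0.1, 0], [0, 0, 1.87], 0],
    [[-3.5, 0.25, 0], [0, 0, 1.87], 0],
    [[-3.5, 0.35, 0], [0, 0, 1.87], 0]
  ]
}}

```text
time: 11.65
eef_pos: [525.9, -84.7, 293.8]
ee_rot: [-3.139, -0.001, 1.474]
force: [0.5, 0.7, 0.2]
finger_gap: 45.8
```

>>> {"api": "carry_out", "payload": {
  "deltas": [
    [[-3.45, 0.45, 0], [0, 0, 1.87], 0],
    [[-3.45, 0.55, 0], [0, 0, 1.87], 0],
    [[-3.45, 0.7, 0], [0, 0, 1.87], 0],
    [[-3.4, 0.8, 0], [0, 0, 1.87], 0],
    [[-3.4, 0.9, 0], [0, 0, 1.87], 0]
  ]
}}

```text
time: 12.28
eef_pos: [532.2, -259.5, 293.7]
ee_rot: [-3.139, -0.001, 1.311]
force: [-0.2, 0.0, 0.3]
finger_gap: 45.9
```

>>> {"api": "carry_out", "payload": {
  "deltas": [
    [[0, 0, 0], [0, 0, 0], 0],
    [[0, 0, 0], [0, 0, 0], 0],
    [[0, 0, 0], [0, 0, 0], 0]
  ]
}}

```text
time: 12.65
eef_pos: [532.9, -257.6, 295.3]
ee_rot: [-3.141, -0.0, 1.314]
force: [-0.6, -0.2, 0.2]
finger_gap: 45.8
```

```bash
python3 - <<'E'
from meas import *
I,Z,K,T=frame("wrist");P=cloud(Z,K,T).reshape(-1,3);P=P[np.isfinite(P).all(1)]
cv2.imwrite("pics/w4.png",I)
q=P[(abs(P[:,2]-154)<2.5)&(np.hypot(P[:,0]-523,P[:,1]+296)<25)];print("knob",cv2.minEnclosingCircle(q[:,:2].astype(np.float32)),np.median(q[:,2]))
q=P[(abs(P[:,2]-55)<2.5)&(np.hypot(P[:,0]-520,P[:,1]+290)<110)];print("rack",rect(q))
E
python3 go.py 524 -297 220 75.2 3 0
```

```text
knob ((523.925048828125, -298.5630798339844), 13.46339225769043) 154.15626426278857
rack (array([ 512.9, -292.7]), array([170.4,  84.6]), 75.3)
12.7 [ 533.  -257.7  295.5] [-1.7999e+02 -2.0000e-02  7.5270e+01] [-0.6 -0.1  0.1] 46.1
[[[-1.34, 0.04, 2.52], [-0.0, -0.01, 0.02], 0.0], [[-1.34, 0.04, 2.52], [-0.0, -0.01, 0.02], 0.0], [[-1.34, 0.05, 2.52], [-0.0, -0.01, 0.02], 0.0]]
```

View pics/w4.png

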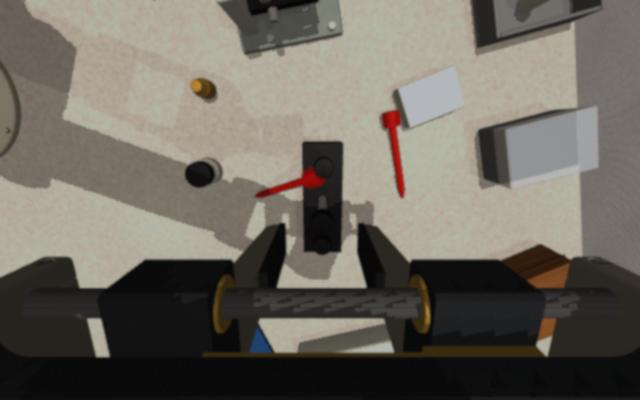

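The long shaft's knob is at (323,222), between the jaws. A tilted red look-alike (258,195)–(318,178) shows close to the rack, so I check its 3D extent before descending.

```bash
python3 - <<'E'
from h import *
for n in("wrist","scene","top"):
    I,Z,K,T=frame(n);P=cloud(Z,K,T);b,g,r=[I[...,i].astype(int) for i in range(3)]
    m=((r>90)&(g<45)&(b<45)).astype(np.uint8);k,L,S,C=cv2.connectedComponentsWithStats(m)
    for i in range(1,k):
        if S[i,4]<15:continue
        q=P[L==i];q=q[np.isfinite(q).all(1)]
        o=np.argsort(q[:,2]);print(n,C[i].round(),S[i,4],"low",np.median(q[o[:8]],0).round(),"high",np.median(q[o[-8:]],0).round())
E
```

```text
wrist [394. 143.] 587 low [ 650. -317.    9.] high [ 656. -208.   29.]
wrist [297. 183.] 542 low [ 420. -271.   12.] high [ 524. -254.   91.]
```

>>> {"api": "carry_out", "payload": {
  "deltas": [
    [[-1.4, 0.15, 2.5], [0, 0, 0], 0],
    [[-1.4, 0, 2.5], [0, 0, 0], 0],
    [[-1.33, 0, 2.5], [0, 0, 0], 0],
    [[0, 0, 2], [0, 0, 0], 0],
    [[0, 0, 0], [0, 0, 0], 0]
  ]
}}

```text
time: 13.48
eef_pos: [523.1, -297.8, 198.8]
ee_rot: [-3.138, -0.002, 1.313]
force: [-0.0, -0.1, 0.3]
finger_gap: 46.1
```

```bash
python3 go.py 524 -298 124 75.2 4 0;python3 - <<'E'
from h import *
I,Z,K,T=frame("wrist");P=cloud(Z,K,T).reshape(-1,3);P=P[np.isfinite(P).all(1)]
q=P[(abs(P[:,2]-154)<2.5)&(np.hypot(P[:,0]-523,P[:,1]+296)<18)];print(len(q))
if len(q)>10:print("knob",cv2.minEnclosingCircle(q[:,:2].astype(np.float32)))
E
```

```text
13.47 [ 523.1 -297.8  198.8] [-1.7982e+02 -1.1000e-01  7.5210e+01] [-0.  -0.1  0.3] 46.1
[[[-0.0, 0.03, 1.87], [-0.05, -0.03, 0.0], 0.0], [[-0.0, 0.03, 1.87], [-0.05, -0.03, 0.0], 0.0], [[-0.0, 0.03, 1.87], [-0.05, -0.03, 0.0], 0.0], [[0.0, 0.02, 1.87], [-0.05, -0.03, 0.0], 0.0]]
757
knob ((523.1118774414062, -297.4879150390625), 13.318143844604492)
```

>>> {"api": "carry_out", "payload": {
  "deltas": [
    [[0, 0, 1.9], [0, 0, 0], 0],
    [[0, 0, 1.9], [0, 0, 0], 0],
    [[0, 0, 1.9], [0, 0, 0], 0],
    [[0, 0, 1.9], [0, 0, 0], 0],
    [[0, 0, 0], [0, 0, 0], 0]
  ]
}}

```text
time: 14.15
eef_pos: [522.5, -298.0, 122.0]
ee_rot: [-3.138, -0.002, 1.312]
force: [0.1, -0.2, 0.7]
finger_gap: 46.3
```

>>> {"api": "carry_out", "payload": {
  "deltas": [
    [[0, 0, 0], [0, 0, 0], 0],
    [[0, 0, 0], [0, 0, 0], 1],
    [[0, 0, 0], [0, 0, 0], 1],
    [[0, 0, 0], [0, 0, 0], 1],
    [[0, 0, 0], [0, 0, 0], 1]
  ]
}}

```text
time: 14.78
eef_pos: [524.1, -299.3, 125.2]
ee_rot: [3.141, 0.001, 1.312]
force: [0.2, 0.3, 3.4]
finger_gap: 25.5
```

>>> {"api": "carry_out", "payload": {
  "deltas": [
    [[0, 0, 0], [0, 0, 0], 1],
    [[0, 0, 0], [0, 0, 0], 1],
    [[0, 0, 0], [0, 0, 0], 1]
  ]
}}

```text
time: 15.15
eef_pos: [524.0, -299.4, 125.1]
ee_rot: [3.141, 0.0, 1.312]
force: [-0.7, 0.8, 4.1]
finger_gap: 25.1
```

>>> {"api": "carry_out", "payload": {
  "deltas": [
    [[0, 0, -1], [0, 0, 0], 1],
    [[0, 0, -1.5], [0, 0, 0], 1],
    [[0, 0, -1.5], [0, 0, 0], 1],
    [[0, 0, -1.5], [0, 0, 0], 1],
    [[0, 0, -1.5], [0, 0, 0], 1]
  ]
}}

```text
time: 15.78
eef_pos: [523.8, -299.1, 195.9]
ee_rot: [3.141, 0.0, 1.312]
force: [-0.1, -0.7, -0.7]
finger_gap: 25.7
```

>>> {"api": "carry_out", "payload": {
  "deltas": [
    [[0, 0, -2], [0, 0, 0], 1],
    [[0, 0, -2.5], [0, 0, 0], 1],
    [[0, 0, -2.5], [0, 0, 0], 1],
    [[0, 0, -2], [0, 0, 0], 1],
    [[0, 0, -0.5], [0, 0, 0], 1]
  ]
}}

```text
time: 16.4
eef_pos: [524.4, -299.6, 292.2]
ee_rot: [3.138, 0.002, 1.312]
force: [-0.6, 0.1, -1.8]
finger_gap: 25.4
```

```bash
python3 - <<'E'
from h import *
s=manip.sense();t=s["eef_pos"];print(s["force"].round(1),t.round(1))
for n in("scene","top"):
    I,Z,K,T=frame(n);cv2.imwrite(f"pics/{n}5.png",I);P=cloud(Z,K,T).reshape(-1,3);P=P[np.isfinite(P).all(1)]
    for a in range(170,285,20):
        q=P[(np.hypot(P[:,0]-t[0],P[:,1]-t[1])<22)&(P[:,2]>a)&(P[:,2]<a+20)]
        if len(q)>4:print(n,a,len(q),np.median(q,0).round(1),q.min(0).round(1))
    I,Z=0,0
I=cv2.imread("pics/scene5.png")
cv2.imwrite("pics/c5.png",cv2.resize(I[100:380,150:450],None,fx=2.1,fy=2.1,interpolation=2))
# refine bracket from w1 + static cams: arm edges & roof-free arm; column
d=np.load("w1.npz")
E
python3 go.py 573 -24 290 75.2 10 1
```

```text
[-0.6  0.1 -1.8] [ 524.4 -299.6  292.2]
scene 170 8 [ 528.  -299.8  184.1] [ 524.5 -301.9  177.9]
scene 190 44 [ 529.9 -302.3  200.8] [ 521.5 -305.5  190.5]
scene 210 43 [ 530.3 -302.6  219.7] [ 523.2 -305.5  210.1]
scene 230 51 [ 530.  -303.2  238.7] [ 523.5 -305.9  230.3]
scene 250 51 [ 529.9 -303.   259.4] [ 522.  -306.1  250.5]
scene 270 24 [ 529.4 -304.7  274.2] [ 522.7 -306.3  270.1]
16.5 [ 523.9 -299.2  290.3] [1.7995e+02 3.0000e-02 7.5200e+01] [-0.7 -0.4 -2.2] 25.0
[[[2.79, -0.23, 0.0], [0.01, 0.0, -0.0], 1.0], [[2.79, -0.23, 0.0], [0.01, 0.0, -0.0], 1.0], [[2.79, -0.23, 0.0], [0.01, 0.0, -0.0], 1.0], [[2.79, -0.23, 0.0], [0.01, 0.0, -0.0], 1.0], [[2.79, -0.23, 0.0], [0.01, 0.0, -0.0], 1.0]]
[[[2.79, -0.23, 0.0], [0.01, 0.0, -0.0], 1.0], [[2.79, -0.23, 0.0], [0.01, 0.0, -0.0], 1.0], [[2.79, -0.23, 0.0], [0.01, 0.0, -0.0], 1.0], [[2.79, -0.23, 0.0], [0.01, 0.0, -0.0], 1.0], [[2.79, -0.23, 0.0], [0.01, 0.0, -0.0], 1.0]]
```

View pics/c5.png

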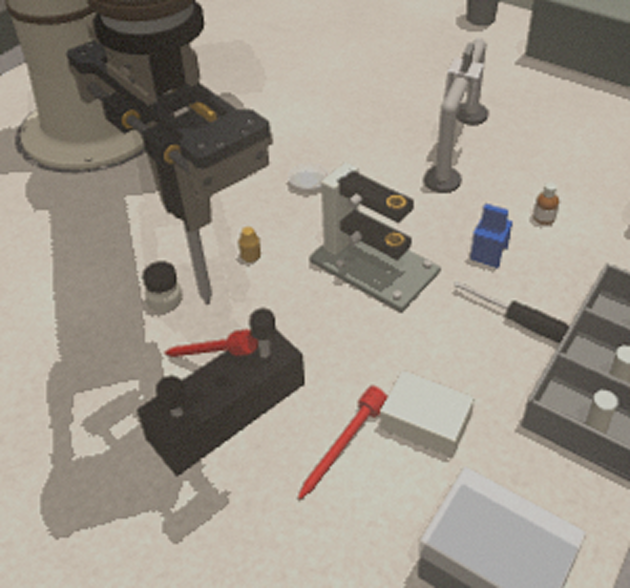

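The shaft is gripped and vertical, and the saddle sits on the rail. The spares stand in place, and the unmarked red shafts toppled earlier on their own. Both brass bushings are now visible, at crop (397,202) and (397,240), so I locate the bore from them.

```bash
cat > ring.py <<'E'
from h import *
def rings(n,I,K,T,zs=(130,68)):
    for z in zs:
        c=proj((573.5,-24,z),K,T);hsv=cv2.cvtColor(I,cv2.COLOR_BGR2HSV)
        m=cv2.inRange(hsv,(8,90,60),(28,255,255));k=np.zeros_like(m);cv2.circle(k,tuple(int(round(v)) for v in c),14 if n!="wrist" else 24,255,-1);m&=k
        v,u=np.nonzero(m)
        if len(u)<5:print(n,z,"none",c.round());continue
        (cu,cv_),r=cv2.minEnclosingCircle(np.stack([u,v],1).astype(np.float32))
        for w in((cu,cv_),(u.mean(),v.mean())):
            d=T[:3,:3]@np.linalg.inv(K)@[w[0],w[1],1];p=T[:3,3]+d*(z-T[2,3])/d[2];print(n,z,len(u),round(r,1),p.round(1))
if __name__=="__main__":
    for n in("scene","top"):
        _,_,K,T=[np.load(n+"0.npz")[k] for k in"IZKT"];rings(n,cv2.imread(f"pics/{n}5.png"),K,T)
        print([ (l,d["centre"],d["confidence"]) for l in("upper_mouth","lower_exit") for d in manip.landmark_of(l,n)[:1]])
E
python3 ring.py
```

```text
scene 130 54 4.7 [574.6 -25.3 130. ]
scene 130 54 4.7 [574.4 -26.1 130. ]
scene 68 52 9.1 [562.   -8.4  68. ]
scene 68 52 9.1 [573.4 -25.4  68. ]
[('upper_mouth', [342.4, 195.2], 0.97), ('lower_exit', [334.8, 220.0], 0.97)]
top 130 53 4.4 [572.7 -24.2 130. ]
top 130 53 4.4 [572.7 -24.5 130. ]
top 68 53 4.4 [583.3 -24.8  68. ]
top 68 53 4.4 [583.4 -25.1  68. ]
[('upper_mouth', [328.5, 189.9], 0.94), ('lower_exit', [330.7, 189.9], 0.67)]
```

>>> {"api": "carry_out", "payload": {
  "deltas": [
    [[2.8, -0.2, 0], [0, 0, 0], 1],
    [[2.8, -0.2, 0], [0, 0, 0], 1],
    [[2.8, -0.2, 0], [0, 0, 0], 1],
    [[2.8, -0.2, 0], [0, 0, 0], 1],
    [[2.8, -0.2, 0], [0, 0, 0], 1]
  ]
}}

```text
time: 17.32
eef_pos: [549.7, -160.1, 288.7]
ee_rot: [-3.14, -0.0, 1.312]
force: [0.1, -0.1, -1.3]
finger_gap: 25.3
```

>>> {"api": "carry_out", "payload": {
  "deltas": [
    [[2.8, -0.2, 0], [0, 0, 0], 1],
    [[2.8, -0.2, 0], [0, 0, 0], 1],
    [[0, 0, 0], [0, 0, 0], 1],
    [[0, 0, 0], [0, 0, 0], 1],
    [[0, 0, 0], [0, 0, 0], 1]
  ]
}}

```text
time: 17.95
eef_pos: [560.1, -106.9, 289.3]
ee_rot: [-3.141, 0.0, 1.311]
force: [-1.1, 0.3, -1.3]
finger_gap: 25.1
```

```bash
python3 - <<'E'
from ring import *
I,Z,K,T=frame("wrist");cv2.imwrite("pics/w6.png",I);rings("wrist",I,K,T)
P=cloud(Z,K,T).reshape(-1,3);P=P[np.isfinite(P).all(1)]
q=P[(abs(P[:,2]-130)<2.5)&(np.hypot(P[:,0]-545,P[:,1]+24)<80)&(P[:,0]>515)];r=cv2.minAreaRect(q[:,:2].astype(np.float32));print("arm",r,cv2.boxPoints(r).round(1).tolist())
E
python3 go.py 573 -24 290 75.2 4 1
```

```text
wrist 130 372 12.1 [573.4 -23.5 130. ]
wrist 130 372 12.1 [573.  -22.9 130. ]
wrist 68 372 12.1 [572.4 -20.5  68. ]
wrist 68 372 12.1 [572.  -19.8  68. ]
arm ((550.7131958007812, -29.035837173461914), (43.85255813598633, 74.47386169433594), 85.85480499267578) [[512.0, -48.20000076293945], [586.2999877929688, -53.599998474121094], [589.4000244140625, -9.899999618530273], [515.2000122070312, -4.5]]
18.0 [ 560.2 -106.9  289.4] [-1.7998e+02  1.0000e-02  7.5130e+01] [-0.7 -0.2 -1.6] 25.1
[[[2.09, -0.22, -0.01], [-0.0, 0.0, -0.02], 1.0], [[2.09, -0.22, -0.01], [-0.0, 0.0, -0.02], 1.0], [[2.09, -0.22, -0.01], [-0.0, 0.0, -0.02], 1.0], [[2.09, -0.22, -0.01], [-0.0, 0.0, -0.02], 1.0]]
```

>>> {"api": "carry_out", "payload": {
  "deltas": [
    [[2.1, -0.22, 0.5], [0, 0, 0], 1],
    [[2.1, -0.22, 1], [0, 0, 0], 1],
    [[2.1, -0.22, 1], [0, 0, 0], 1],
    [[1.9, -0.2, 0.8], [0, 0, 0], 1],
    [[0, 0, 0], [0, 0, 0], 1]
  ]
}}

```text
time: 18.62
eef_pos: [572.6, -22.6, 255.4]
ee_rot: [-3.139, -0.0, 1.315]
force: [0.1, 0.0, -1.4]
finger_gap: 25.0
```

>>> {"api": "carry_out", "payload": {
  "deltas": [
    [[0, 0, 0], [0, 0, 0], 1],
    [[0, 0, 0], [0, 0, 0], 1]
  ]
}}

```text
time: 18.88
eef_pos: [573.2, -25.3, 257.1]
ee_rot: [3.141, 0.0, 1.311]
force: [-1.1, -0.6, -1.4]
finger_gap: 25.5
```

```bash
python3 - <<'E'
from ring import *
s=manip.sense();t=s["eef_pos"];print(t.round(1),s["force"].round(1))
I=None
for n in("scene","top"):
    I,Z,K,T=frame(n);rings(n,I,K,T,(130,));P=cloud(Z,K,T).reshape(-1,3);P=P[np.isfinite(P).all(1)]
    q=P[(np.hypot(P[:,0]-t[0],P[:,1]-t[1])<16)&(P[:,2]>155)&(P[:,2]<235)]
    if len(q)>10:
        v=(q.mean(0)-T[:3,3])[:2];v/=np.hypot(*v);w=np.array([-v[1],v[0]]);h=(q[:,:2]-t[:2])
        print(n,len(q),"lateral",np.percentile(h@w,[3,50,97]).round(1),"dir",w.round(2),"near edge",np.percentile(h@v,5).round(1),"viewdir",v.round(2))
        lo=q[:,2]<185;print("tilt lateral lo/hi",np.median(h[lo]@w).round(1),np.median(h[~lo]@w).round(1))
    c=proj((t[0],t[1],150),K,T).astype(int)
    if n=="scene":cv2.imwrite("pics/c7.png",cv2.resize(I[c[1]-55:c[1]+45,c[0]-60:c[0]+60],None,fx=6,fy=6,interpolation=2))
E
```

```text
[573.2 -25.3 257.1] [-1.1 -0.6 -1.4]
scene 130 53 4.6 [574.3 -25.5 130. ]
scene 130 53 4.6 [574.4 -26.1 130. ]
scene 136 lateral [-6.3 -0.6  5.1] dir [-0.87 -0.49] near edge -7.5 viewdir [-0.49  0.87]
tilt lateral lo/hi -1.1 -0.3
top 130 15 6.7 [565.2 -34.2 130. ]
top 130 15 6.7 [563.4 -29.6 130. ]
```

View pics/c7.png

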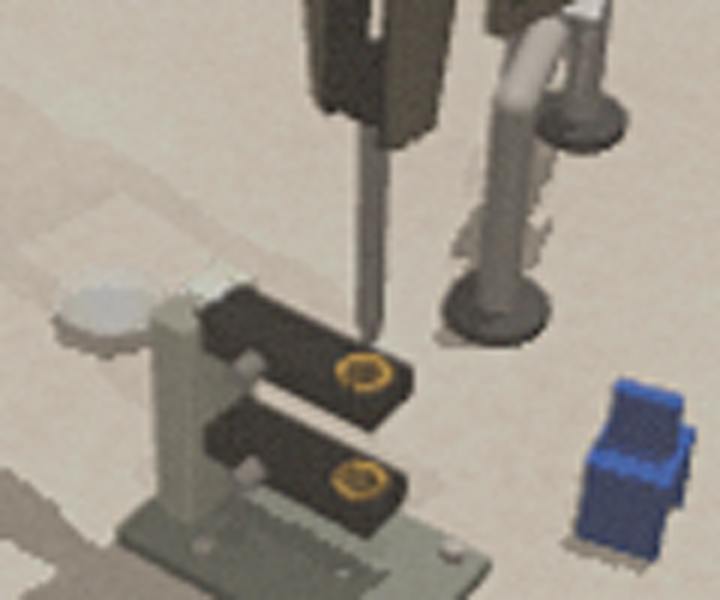

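In the scene camera, the point (370,335) hangs over the upper ring (363,372). The lateral mismatch between shaft and ring is about 0.3 mm, so I lower it.

>>> {"api": "carry_out", "payload": {
  "deltas": [
    [[0, 0, 0.8], [0, 0, 0], 1],
    [[0, 0, 0.8], [0, 0, 0], 1],
    [[0, 0, 0.8], [0, 0, 0], 1],
    [[0, 0, 0.8], [0, 0, 0], 1],
    [[0, 0, 0], [0, 0, 0], 1]
  ]
}}

```text
time: 19.6
eef_pos: [572.5, -24.6, 223.5]
ee_rot: [-3.14, 0.0, 1.312]
force: [-0.1, 0.1, -1.9]
finger_gap: 25.3
```

No contact force, and the point is inside the upper bushing. Continuing to just above the lower one.

>>> {"api": "carry_out", "payload": {
  "deltas": [
    [[0, 0, 0.8], [0, 0, 0], 1],
    [[0, 0, 0.8], [0, 0, 0], 1],
    [[0, 0, 0.8], [0, 0, 0], 1],
    [[0, 0, 0.4], [0, 0, 0], 1],
    [[0, 0, 0], [0, 0, 0], 1]
  ]
}}

```text
time: 20.23
eef_pos: [572.7, -24.5, 196.1]
ee_rot: [-3.141, -0.0, 1.312]
force: [-0.3, -0.8, -0.7]
finger_gap: 24.9
```

>>> {"api": "carry_out", "payload": {
  "deltas": [
    [[0, 0, 0], [0, 0, 0], 1],
    [[0, 0, 0], [0, 0, 0], 1]
  ]
}}

```text
time: 20.48
eef_pos: [573.2, -24.6, 196.9]
ee_rot: [3.141, -0.0, 1.312]
force: [-0.6, 0.2, -2.6]
finger_gap: 25.4
```

```bash
python3 - <<'E'
from h import *
s=manip.sense();t=s["eef_pos"];print(t.round(1),s["force"].round(1))
I,Z,K,T=frame("scene");c=proj((573,-24,120),K,T).astype(int)
cv2.imwrite("pics/c8.png",cv2.resize(I[c[1]-50:c[1]+50,c[0]-60:c[0]+60],None,fx=6,fy=6,interpolation=2))
E
```

```text
[573.2 -24.6 196.9] [-0.6  0.2 -2.6]
```

View pics/c8.png

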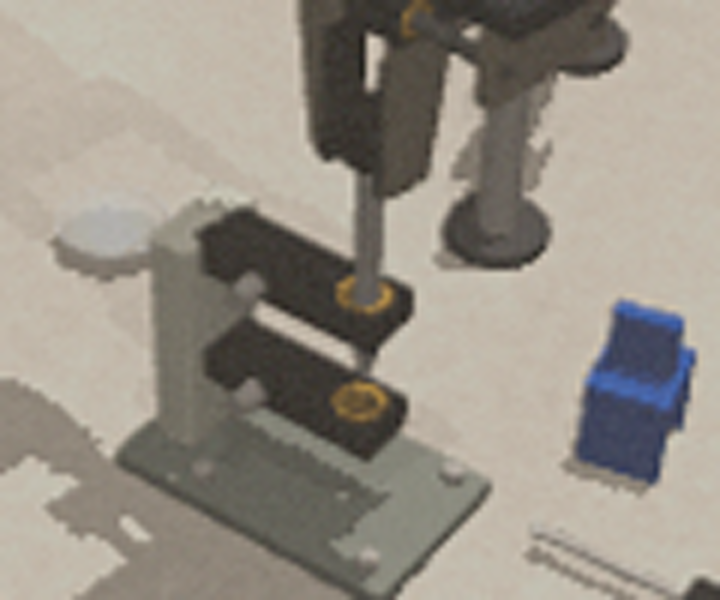

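The shaft passes through the upper ring (365,293), and its point shows between the arms at (363,365), above the lower ring (358,402). Lowering the last 50 mm.

>>> {"api": "carry_out", "payload": {
  "deltas": [
    [[0, 0, 0.6], [0, 0, 0], 1],
    [[0, 0, 0.6], [0, 0, 0], 1],
    [[0, 0, 0.6], [0, 0, 0], 1],
    [[0, 0, 0.6], [0, 0, 0], 1],
    [[0, 0, 0], [0, 0, 0], 1]
  ]
}}

```text
time: 21.15
eef_pos: [572.5, -24.4, 171.8]
ee_rot: [-3.14, -0.0, 1.312]
force: [-0.3, -0.1, -0.9]
finger_gap: 25.2
```

>>> {"api": "carry_out", "payload": {
  "deltas": [
    [[0, 0, 0.7], [0, 0, 0], 1],
    [[0, 0, 0.7], [0, 0, 0], 1],
    [[0, 0, 0.7], [0, 0, 0], 1],
    [[0, 0, 0.5], [0, 0, 0], 1],
    [[0, 0, 0], [0, 0, 0], 1]
  ]
}}

```text
time: 21.78
eef_pos: [572.6, -24.5, 145.9]
ee_rot: [-3.14, 0.0, 1.312]
force: [-0.3, 0.0, -1.3]
finger_gap: 25.3
```

>>> {"api": "carry_out", "payload": {
  "deltas": [
    [[0, 0, 0], [0, 0, 0], 1],
    [[0, 0, 0], [0, 0, 0], 1],
    [[0, 0, 0], [0, 0, 0], 1]
  ]
}}

```text
time: 22.15
eef_pos: [573.1, -24.6, 146.8]
ee_rot: [3.141, 0.0, 1.312]
force: [-1.4, 0.4, -0.0]
finger_gap: 25.1
```

```bash
python3 - <<'E'
from h import *
s=manip.sense();t=s["eef_pos"];print(t.round(1),s["force"].round(1),s["ft_torque"].round(2),s["time"])
I,Z,K,T=frame("scene");c=proj((573,-24,110),K,T).astype(int)
a=cv2.resize(I[c[1]-45:c[1]+45,c[0]-45:c[0]+45],(400,400),interpolation=2)
c=proj((514,266,150),K,T).astype(int);b=cv2.resize(I[c[1]-35:c[1]+35,c[0]-35:c[0]+35],(400,400),interpolation=2)
cv2.imwrite("pics/c9.png",np.hstack([a,b]))
print("tip below lower, from TCP-115:",t[2]-115-52)
I,Z,K,T=frame("top");P=cloud(Z,K,T).reshape(-1,3);P=P[np.isfinite(P).all(1)]
q=P[(np.hypot(P[:,0]-514,P[:,1]-266)<40)&(P[:,2]>165)];print("tab",np.median(q,0).round(1),len(q))
for n,c,z in(("spare_a",(538,-244),114),("spare_b",(509,-350),99)):
    q=P[(np.hypot(P[:,0]-c[0],P[:,1]-c[1])<30)&(abs(P[:,2]-z)<4)];print(n,len(q),np.median(q,0).round(1))
E
```

```text
[573.1 -24.6 146.8] [-1.4  0.4 -0. ] [-0.24  0.11  0.01] 22.15
tip below lower, from TCP-115: -20.15625354859634
tab [517.1 265.6 175.6] 53
spare_a 59 [ 541.5 -240.8  113.8]
spare_b 63 [ 508.9 -350.    98.5]
```

View pics/c9.png

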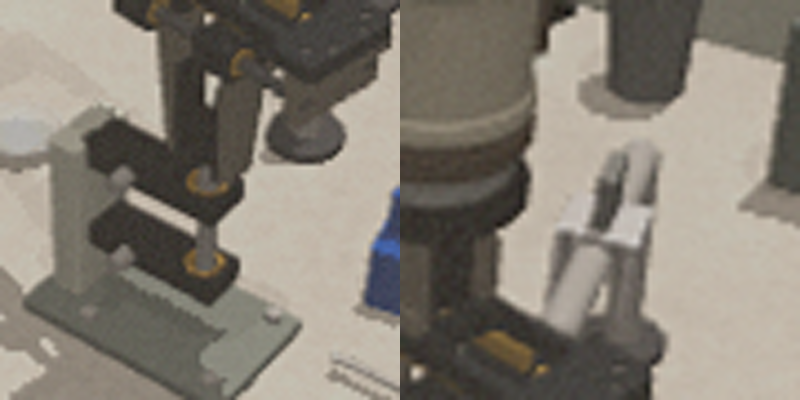

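The shaft spans both rings, at (207,182) and (205,262). The saddle hangs astride the bar. Handing in.

```bash
python3 -c "
from h import *
manip.finish_job();s=manip.sense();print(s['time'],s['eef_pos'].round(1),s['force'].round(1),s['finger_gap'])"
```

```text
the job is handed in; nothing more can be done
the job is handed in; nothing more can be done
```

I moved the saddle onto the rail and let go of it. Then I drew the longest shaft from the rack's middle hole and lowered it through the upper and then the lower bushing. I handed the job in at about 22 s with the shaft still gripped; no verdict is reported.

**Shaft:** the tool was at [573.1, -24.6, 146.8] mm with a 25 mm grip on the knob. That puts the point about 20 mm below the lower bushing and the knob's underside about 22 mm above the upper one. Both depths are worked out from the grasp height, because the point below the lower arm was hidden in the picture. Side force was about 1.4 N. The last vertical reading was 0.0 N against about -1.5 N earlier with the shaft hanging, which is within the roughly 1 N scatter of these readings.

**Saddle:** in the last picture it hangs level astride the bar. Its tab top measured 176–177 mm, matching the expected 177 mm. The tab reads about 2 mm off the bar's line, inside the 13 mm limit.

**Other things:** both spares still stand in their holes. I saw no bystander moved in the pictures, but I did not measure them at the end.

**Red look-alikes:** the two red shafts toppled early, before the arm was near them. One lies on the table and the other leans on the rack. I did not touch either.

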